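# Draw a two-part plaster mould shut with its over-centre catch

## Robot

A 7-joint arm with a two-finger parallel gripper is mounted at the origin on a cart in front of the work surface, level with it; the furniture and walls round the work are solid. World frame = base frame: x ahead of the robot, y to its left, z up, the work surface at z = 0. Lengths are in mm, angles in rad, forces in N, time in s.
With the tool pointing down it reaches from about 400 to 875 mm from the base axis. Payload 4.4 kg.
Tool frame: the origin (TCP) lies midway between the tips of the shut fingers; the grasp point (between the pads) lies 19 mm behind it (ctrl.grip_point_offset is the distance from the TCP to the grasp point, in mm); z points along the fingers, y is the direction in which the jaws open and shut (so a half turn about z gives the same grasp; the last joint's range is limited). The gripper opens to 85 mm and grips with 20 to 120 N. Pads are 22 mm wide; open, the fingers measure 114 mm over their backs; the gripper's body (76 mm by 85 mm) begins 54 mm behind the grasp point. The pads swing forward as they close: fully open they stand 13 mm farther back than shut.
Start: joints at [-1.233, 0.628, 0.038, 1.517, -0.027, 0.996, -0.02], TCP at [255.373, 597.748, 231.313] pointing down, gripper open.
Joint ranges: [-3.06, 3.06], [-0.37, 2.12], [-1.25, 1.32], [0.18, 2.47], [-1.1, 4.24], [0.23, 1.98], [-2.94, 2.94]. Speed limits (rad/s): [2.57, 2.57, 3.14, 3.14, 3.14, 3.14, 3.14].

## Interface

Orientations are given as [roll, pitch, yaw] about the fixed x, y, z axes, in that order (R = Rz(yaw) Ry(pitch) Rx(roll)).
In Python, from cell import ctrl, imaging, models gives the robot as it stands. The module is installed in compiled form; this text tells all that it offers.
- The arm moves only by the tool drive_tool, never from a script. Its argument "deltas" is text: rows parted by semicolons, each of 5 numbers parted by spaces: the shift along the tool's x, y, z in m, then the turn about the tool's z in degrees, then the finger opening in m, from 0 to 0.0854. A call has 1 to 12 rows; each row is the pose to reach, as a shift and turn from the pose commanded when the call began, along the tool's axes at that moment; what a row does not reach only later rows make up. A row lasts 1/8 s, in which the tool goes at most 62.5 mm and 10.7 degrees, less where a joint would pass 70% of its speed; a pose out of reach is approached as far as the arm can. A call with a gripper value outside its range is refused whole. The fingers move at their own pace and stop on an object; the grip force is fixed at half the most. Time passes only in rows, so rows that repeat a pose let the fingers close. It gives the time, the measured TCP pose, the force and the opening at its end, in the units of the state.
- ctrl.read_state(): the state, without advancing time (a new reading comes with each control period).
- imaging.get_image(name): name is "side" or "top"; returns a dict with "color" (400x640x3 uint8, red, green, blue), "range_z" (400x640 float32, mm along the optical axis (not along the pixel's ray), 0 where there is no reading), "vfov" (degrees; the focal length in pixels is half the picture's height over the tangent of half this angle, whatever the lens; pixels are square), "cx", "cy" (the principal point, pixels), "k1" (the pictures are not rectified: a ray, as slopes to the right and down, at radius r is drawn at 1 + k1 r^2 times it, then the intrinsics apply), "extrinsics" (4x4, takes a point from camera to world coordinates). Camera axes: x right, y down, z forward; pixel columns grow to the right and rows downward; lengths in mm; the calibration is good to about 2 mm. A picture is of the moment at which its call begins.
- ctrl.finish_job(): hands the job in, once; it reports no verdict.
Trained networks look in a picture, given as the dict that the camera call returned (one of the last four; its "shot" number tells which), for a name from the list of things; names that differ only in an ending like _2 or _b are one class to them, and where a whole thing is asked for, a point or a joint stands for the part that bears it (a point fixed in the world has none). Each returns a list of dicts, best first, with "score" (0 to 1); they miss things now and then, are a little off and sometimes report something else, mostly with a low value. They report only what shows in the picture. A call takes as long as a camera call.
- models.spot_in(picture, thing): "point" ([column, row] in pixels, amid what is visible of it).
- models.landmark_of(picture, thing): "point" ([column, row] in pixels: a listed point, or the origin of a listed thing).
The state is a dict: "clock": time; "qpos": joint angles; "qd": joint speeds; "tau": joint torques, N m; "eef_pos": TCP position; "tool_rot": TCP orientation; "force": force on the tool from outside, world axes, zero at the start; "torque": the same for the moment, N m; "width": finger opening in mm.
Only numpy, scipy, OpenCV 4.12 (cv2) and the standard library are available. Lean on these libraries where they do the work, as an engineer would, in place of code of your own. Each camera call takes 0.05 s, during which the arm holds its last target.

## Task

Shut the two-part plaster mould with the draw catch on its top: get the end bar of the springy loop under the hook on the sliding half, then swing the lever over until it lies flat past its tipping point and keeps the two halves tight together by itself. Plaster chips easily, so do not lean hard on the sliding half, and leave the tools lying round it where they are.

Things in the scene. Friction and masses are not known exactly. Their poses are not given: they have to be found in the camera images.
- mould: Plaster mould on a fixed 216 x 96 x 12 mm board. Origin: centre of the board's underside; x runs from the fixed half (100 mm block, -x side) to the sliding half (85 mm block, +x side); z up. Plaster 80 mm wide, tops at 72 mm. Between them the steel draw catch lies on top along x, 10 mm to -y of the centre line; its parts all move in an upright x-z plane.
- sliding_half (a joint): Gap in m between the two plaster halves: 0 = faces together, up to 0.012. The half slides on the board along the mould's x with about 8 N of friction and stays where it is left.
- lever (a joint): Lever angle, rad: 0 = shut, handle flat towards the mould's -x, on a stop; 1.57 = handle upright; then it leans to the hook (stop at 2.45). Friction about 0.07 N m: it stays where left. With the loop hooked it draws the halves together on the way down, stiffens below about 1.0 rad, and past the tipping point (about 0.35) is pulled shut.
- lever_pivot (a point): Lever pivot on the fixed half, 25 mm from the parting face, 14 mm above the plaster (86 mm above the worktop).
- lever_tip (a point): Near the end of the lever's handle, 64 mm from its pivot (the end edge is 68 mm from it). End plate 22 mm wide, 4 mm thick; with the lever shut its upper face is 5.5 mm above the pivot axis.
- crossbar (a point): Middle of the loop's crossbar (steel, 6 mm thick, 28 mm long, across the catch). The loop's two arms, 28 mm apart, straddle the lever and swing on a pin the lever carries 20 mm from its pivot (20 degrees below the handle line when shut). Pin to crossbar 67 mm. The more the lever leans to the hook, the farther the loop reaches.
- thumb_tab (a point): On the upper face of the loop's thumb tab (34 wide, 3 thick, ends 30.5 mm past the crossbar, away from the lever); bent up 0.22 rad; this point is 21.5 mm past the crossbar. A ridge across the tab, 8.5 mm high, has its far face 13 mm past the crossbar: a fingertip on the tab behind the ridge can press the loop down and drag it back towards the lever.
- hook_seat (a point): Where the crossbar's middle rests when hooked: on the keeper's floor, against its post, under its nose (16 mm wide). The nose ends 3 mm beyond this point in the mould's +x, underside 5.5 mm and top 12 mm above it. So bring the bar down at least 6.5 mm beyond this point in +x, to the floor, then draw it back in. The floor runs 40 mm to +x. Moves with the sliding half.
- loop_spring (a joint): Stretch of the loop's spring arms in m: 0 = slack; about 6 N per mm. Shut properly it shows about 0.002.
- loop (a joint): Angle of the loop on the lever's pin, rad; more = crossbar raised. Direction from pin to crossbar, up from the mould's +x, is 0.10 + loop - lever. The loop turns stiffly (0.035 N m), stays where left and is carried round by the lever: a bar merely laid beyond the hook lifts off again when the lever swings back, unless it was first drawn in under the nose.
- rubber_kidney: Flat red kidney-shaped rubber scraper, 52 x 100 x 8 mm, a bystander right of the mould. Origin under its centre.
- ring_cutter: Metal ring cutter, 67 mm across, 22 mm high, a bystander right of the mould. Origin under its centre.
- wood_rib: Flat wooden rib, 58 x 109 x 8 mm, a bystander behind the mould. Origin under its centre.
- wood_stamp: Turned wooden stamp standing upright, 33 mm across, 62 mm high, a bystander behind and left of the mould. Origin under its centre.

How it is judged:
By the outcome, as a careful person would: the job done as asked, in the order asked, and still so for the second after the job is handed in, with the robot touching nothing.
It also fails if it takes over 58 s, if anything falls off the work surface, if the arm or the gripper's body presses on something with over 40 N, if the wrist force passes 120 N, or if a joint passes its speed limit or range.

## Working session

There is one attempt and no reset: what is moved stays moved. The work goes in short steps, Python scripts to look and compute and a tool call to move; the robot and the scene stay as the last step left them, time stands still between calls to the robot, and variables do not carry over. Pictures are saved under pics/ and viewed, and the job is handed in when it is done.

Besides the shell and the picture viewer there is one more tool, called after ">>>" in YAML: its name, and indented under it one key for each argument. drive_tool: Moves the arm, as the interface text tells. Its arguments: {"type":"object","properties":{"deltas":{"type":"string"}},"required":["deltas"]}

```bash
mkdir -p pics
cat > h.py <<'E'
import numpy as np, cv2
from cell import ctrl, imaging, models
def K(im):
    h=im["color"].shape[0]; f=h/2/np.tan(np.radians(im["vfov"])/2); return f
def ray(im,u,v):
    f=K(im); d=np.array([(u-im["cx"])/f,(v-im["cy"])/f]); s=d.copy()
    for _ in range(20): s=d/(1+im["k1"]*(s@s))
    return np.array([s[0],s[1],1.])
def p3(im,u,v,z=None):
    r=ray(im,u,v); z=z or im["range_z"][int(round(v)),int(round(u))]
    E=np.array(im["extrinsics"]); return E[:3,:3]@(r*z)+E[:3,3]
def onz(im,u,v,h):
    r=ray(im,u,v);E=np.array(im["extrinsics"]); d=E[:3,:3]@r;o=E[:3,3]; return o+d*(h-o[2])/d[2]
def proj(im,P):
    E=np.array(im["extrinsics"]); c=E[:3,:3].T@(np.array(P)-E[:3,3]); s=c[:2]/c[2]; s=s*(1+im["k1"]*(s@s)); f=K(im)
    return s*f+[im["cx"],im["cy"]]
def save(im,n): cv2.imwrite("pics/"+n+".png",cv2.cvtColor(im["color"],cv2.COLOR_RGB2BGR))
def tri(a,ua,b,ub):
    A=[];B=[]
    for im,u in((a,ua),(b,ub)):
        E=np.array(im["extrinsics"]);d=E[:3,:3]@ray(im,*u);d/=np.linalg.norm(d);M=np.eye(3)-np.outer(d,d);A.append(M);B.append(M@E[:3,3])
    A=np.vstack(A);B=np.hstack(B);x=np.linalg.lstsq(A,B,rcond=None)[0];return x,np.linalg.norm(A@x-B)
E
python3 - <<'E'
from h import *
print(ctrl.read_state())
ims={n:imaging.get_image(n) for n in("side","top")}
for n,im in ims.items():
    save(im,n+"0"); print(n,im["vfov"],im["cx"],im["cy"],im["k1"],np.round(im["extrinsics"],3).tolist())
for t in ["mould","lever_pivot","lever_tip","crossbar","thumb_tab","hook_seat","sliding_half","wood_stamp","ring_cutter","rubber_kidney","wood_rib"]:
    uv={}
    for n,im in ims.items():
        try: r=models.landmark_of(im,t)
        except Exception as e: print(t,e); continue
        for k in r[:2]:
            print(t,n,np.round(k["point"],1),round(k["score"],2),np.round(p3(im,*k["point"]),1))
        if r: uv[n]=r[0]["point"]
    if len(uv)==2: 
        x,e=tri(ims["side"],uv["side"],ims["top"],uv["top"]);print("   tri",np.round(x,1),round(e,1))
E
```

```text
{'clock': 0.0, 'qpos': array([-1.23282434,  0.62934414,  0.03843214,  1.51835168, -0.02697799,
        0.99629159, -0.01998824]), 'qd': array([-1.14994673e-03, -1.54572348e-03, -1.08748559e-03, -5.65046683e-05,
        1.12849791e-03,  7.25541092e-04, -1.22650748e-03]), 'tau': array([ 2.10502481e-04, -5.63405156e+01,  1.22618202e+00, -1.93450177e+01,
        1.10082608e-02,  1.04660302e-02,  1.87819978e-05]), 'eef_pos': array([255.11085185, 597.17753627, 230.39541372]), 'tool_rot': array([-3.13971603e+00,  3.69864753e-05,  2.73785275e+00]), 'force': array([-0.34916793,  0.84436947, -0.54720358]), 'torque': array([ 0.02636207,  0.00175352, -0.04106187]), 'width': 85.61020311714148}
side 44.885156232035854 327.575368249426 203.42390401305568 -0.057640486650240526 [[0.999, -0.032, 0.038, 487.527], [-0.05, -0.668, 0.743, -1040.937], [0.001, -0.744, -0.668, 1023.23], [0.0, 0.0, 0.0, 1.0]]
top 53.50557949858863 323.2430088640931 194.0818264381379 0.010084646878808404 [[0.02, -0.992, 0.122, 406.023], [-1.0, -0.02, 0.002, -11.187], [0.0, -0.122, -0.992, 1034.903], [0.0, 0.0, 0.0, 1.0]]
mould
[... 1088 characters left out ...]
wood_rib, wood_stamp
wood_stamp top [204.4 160.2] 0.45 [613.9 302.3  18.9]
wood_stamp top [335.4 149.6] 0.33 [652.2 -38.7   6.2]
ring_cutter side [298.7 137.3] 0.65 [460.9 234.4 160. ]
ring_cutter side [290.6 321. ] 0.57 [ 431.6 -341.9    6.2]
ring_cutter top [450.6 238. ] 0.63 [ 425.7 -339.5    5. ]
   tri [ 443.5 -196.7  451. ] 37.2
rubber_kidney side [279.3 286.1] 0.95 [ 401.1 -231.2    6.4]
rubber_kidney side [369.8 231.1] 0.74 [663.4 -39.8   7.3]
rubber_kidney top [409.  245.8] 0.69 [ 403.5 -231.    11.1]
   tri [ 402.4 -231.9    7.4] 1.7
wood_rib side [370.4 231.8] 0.83 [664.4 -45.1   9.7]
wood_rib top [334.6 147. ] 0.95 [658.7 -36.4   8.4]
   tri [ 6.634e+02 -3.650e+01  1.000e-01] 3.7
```

Run:
```python
import cv2
a=cv2.imread("pics/side0.png");b=cv2.imread("pics/top0.png")
cv2.imwrite("pics/side0c.png",cv2.resize(a[90:250,200:420],None,fx=3.6,fy=3.6,interpolation=cv2.INTER_CUBIC))
cv2.imwrite("pics/top0c.png",cv2.resize(b[140:290,150:350],None,fx=4,fy=4,interpolation=cv2.INTER_CUBIC))
```

```text
(no output)
```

View pics/side0.png

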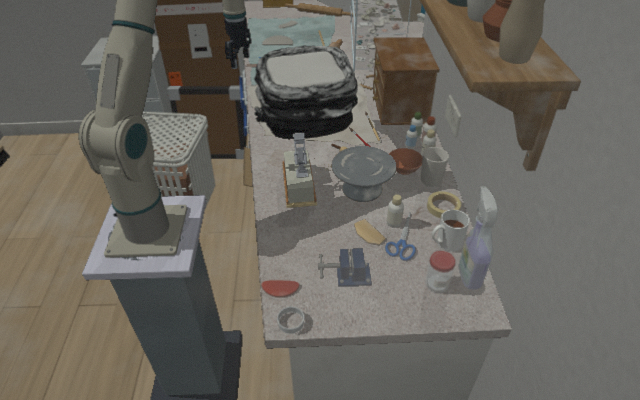

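View pics/top0.png

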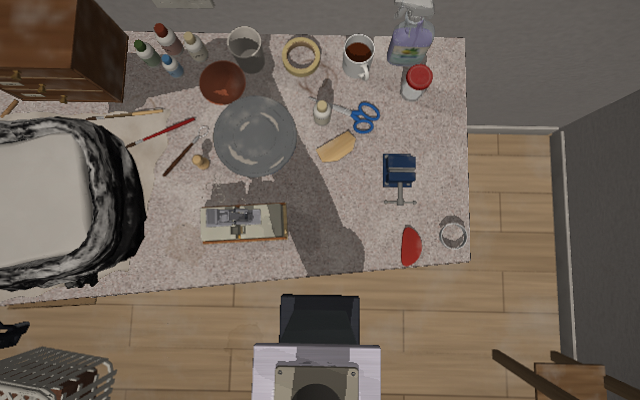

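```bash
sleep 1
```

```text
(no output)
```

View pics/side0c.png

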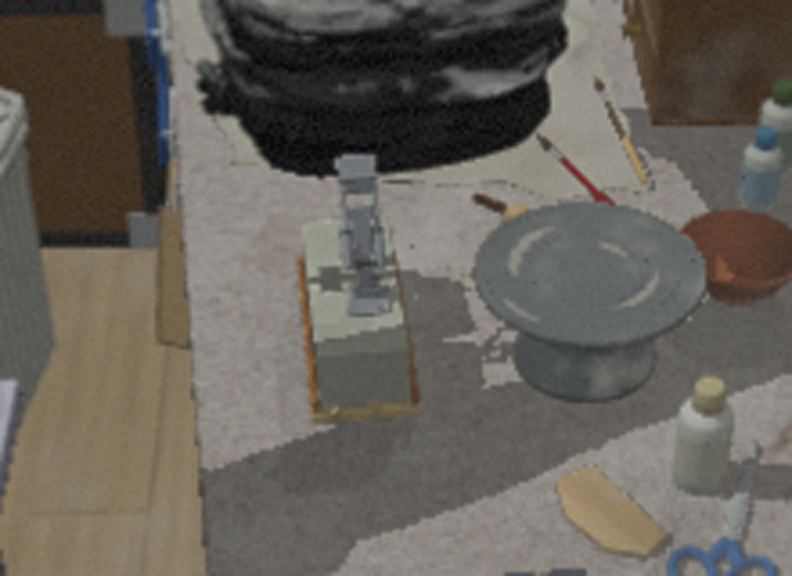

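View pics/top0c.png

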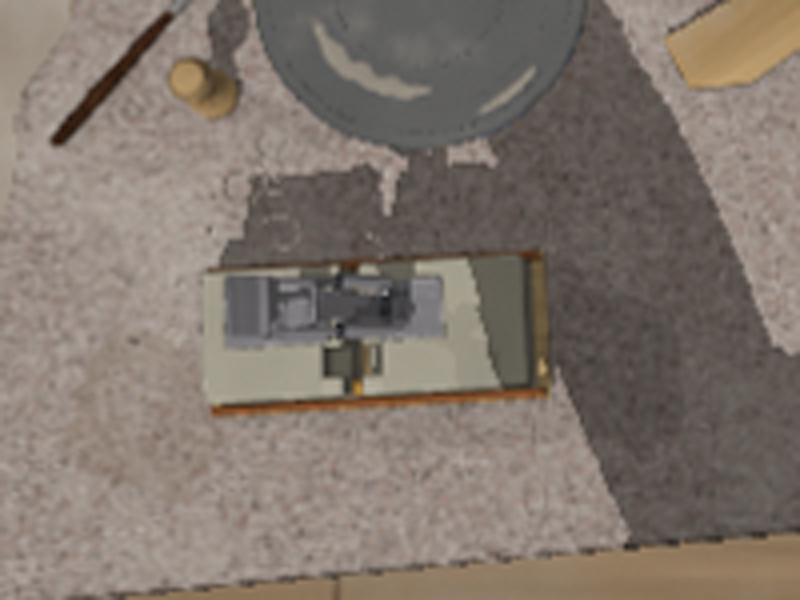

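```bash
cat >> h.py <<'E'
def cloud(im,u0,u1,v0,v1):
    out=[]
    for v in range(v0,v1):
        for u in range(u0,u1):
            if im["range_z"][v,u]>0: out.append(np.r_[p3(im,u,v),u,v])
    return np.array(out)
E
python3 - <<'E'
from h import *
for n,b in(("top",(190,300,195,250)),("side",(270,330,120,215))):
    im=imaging.get_image(n); c=cloud(im,*b)
    t=c[(c[:,2]>66)&(c[:,2]<78)]
    print(n,len(t),t[:,2].mean(),t[:,2].std())
    r=cv2.minAreaRect(t[:,:2].astype(np.float32)); print(r,np.round(cv2.boxPoints(r),1).tolist())
    print(np.round([np.percentile(t[:,0],[1,99]),np.percentile(t[:,1],[1,99])],1))
    # catch points
    k=c[c[:,2]>82]
    k=k[np.argsort(k[:,1])]
    for y in range(90,270,6):
        s=k[(k[:,1]>=y)&(k[:,1]<y+6)]
        if len(s): print(y,len(s),"x",np.round([s[:,0].min(),s[:,0].max()],0),"z",np.round(np.percentile(s[:,2],[0,50,100]),0))
im=imaging.get_image("top")
for uv in((202.5,242.5),(286,239),(285,203),(202.5,207.5)): print(onz(im,*uv,12),onz(im,*uv,72))
E
```

```text
top 1862 72.78647942484567 1.999489199810766
((452.86175537109375, 189.19708251953125), (80.2261734008789, 195.0906219482422), 4.383724689483643) [[405.3999938964844, 283.3999938964844], [420.29998779296875, 88.9000015258789], [500.29998779296875, 95.0], [485.3999938964844, 289.5]]
[[409.9 495.5]
 [ 92.5 284.8]]
156 1 x [455. 455.] z [88. 88. 88.]
162 33 x [447. 479.] z [ 84.  92. 112.]
168 53 x [446. 482.] z [ 87. 109. 116.]
174 40 x [446. 481.] z [ 96. 113. 118.]
180 53 x [445. 480.] z [102. 113. 125.]
186 54 x [445. 480.] z [115. 122. 130.]
192 46 x [445. 480.] z [123. 128. 138.]
198 45 x [447. 477.] z [128. 139. 147.]
204 14 x [446. 476.] z [131. 136. 143.]
210 15 x [446. 476.] z [134. 141. 145.]
216 32 x [446. 475.] z [ 87. 100. 153.]
222 79 x [443. 476.] z [ 95. 150. 165.]
228 50 x [443. 476.] z [ 86. 158. 164.]
234 66 x [442. 476.] z [ 82. 161. 168.]
240 40 x [442. 475.] z [163. 167. 173.]
side 889 72.5164624586055 2.689424180142798
((452.6042785644531, 284.0157775878906), (396.25726318359375, 215.533203125), 87.39976501464844) [[336.0, 91.0], [551.2999877929688, 81.1999969482
[... 526 characters left out ...]
 477.] z [135. 144. 149.]
216 10 x [445. 477.] z [138. 146. 162.]
222 45 x [445. 478.] z [143. 153. 162.]
228 20 x [443. 477.] z [142. 160. 166.]
234 26 x [443. 475.] z [157. 165. 174.]
240 19 x [443. 475.] z [157. 167. 170.]
246 3 x [453. 475.] z [163. 167. 168.]
252 1 x [452. 452.] z [83. 83. 83.]
258 1 x [453. 453.] z [85. 85. 85.]
264 1 x [453. 453.] z [85. 85. 85.]
[401.15760459 297.04855737  12.        ] [401.44300341 278.96850884  72.        ]
[414.31825204  84.01755917  12.        ] [413.83169245  78.43317791  72.        ]
[506.87182434  89.58126923  12.        ] [500.95638982  83.67053984  72.        ]
[490.8370584  302.27069845  12.        ] [485.86216823 283.88433704  72.        ]
```

Run:
```python
from h import *
im=imaging.get_image("top"); 
b=im["color"][195:250,195:295]; cv2.imwrite("pics/t1.png",cv2.cvtColor(cv2.resize(b,None,fx=8,fy=8,interpolation=cv2.INTER_NEAREST),cv2.COLOR_RGB2BGR))
np.set_printoptions(linewidth=250)
Z=np.zeros((28,50))
for i,v in enumerate(range(203,231)):
  for j,u in enumerate(range(203,253)): Z[i,j]=p3(im,u,v)[2]
print("u from 203"); 
for i in range(28): print(203+i,' '.join('%3d'%z for z in Z[i]))
s=imaging.get_image("side")
b=s["color"][120:190,270:340]; cv2.imwrite("pics/s1.png",cv2.cvtColor(cv2.resize(b,None,fx=8,fy=8,interpolation=cv2.INTER_NEAREST),cv2.COLOR_RGB2BGR))
```

```text
u from 203
203  -2   0   0   0   0   0   1   0   0   2   3   0   1   0   2   0  -2  -2   0   0   4   4   1  -1   2   0   2  -1   0   0   0   3   2   0   1   1   0   0   1   0   2   2   0   1   1   0   2   3   1  -1
204   1   0   1   4  -3  -3   2  -2   0   2   0   2   1   3  -4   0   0   1   0   0   2   2   1   3  -1  -1   0   0   0   0   0   1   3   0   1   0   0   0   0   0  -1   0   1   0   0   0   0   4   0   1
205   1  -1   0   0   2   2   0   0   0   0   4   0   1  -1  -2   0  -2   0   1   1   0   0  -1   0   3   1   3   0  -1   0   0   1   0  -1  -2  22  22  28  26  21  22  24  23  22  27  24  26  26  69  71
206   0   1   2   1   0   0   0   1   0   2   1   1   0   2   0   0   0  21  25  26  25  25  26  26  25  22  26  27  20  27  68  68  20  24  22  24  22  75  73  72  72  72  74  69  69  71  73  71  72  69
207  27  24  29  26  25  24  21  23  23  25  26  23  23  68  72  75  67  70  72  70  72  76  73  73  68  72  72  72  72  70  68  72  66  52  20  24  23  70  72  67  75  74  71  72  70  73  71  70  71  72
208  70 1034  67  72  72  74  74  71  67  72  71  69  72  73  69  71 
[... 3927 characters left out ...]
  64  54  45  46  48  46  44  41  26  10  13  14  48  46  70  75  75  70  73  73  73  73
228  72  73  75  75  73  73  71  70  73  69  73  75  69  69  72  76  72  73  69  71  74  70  65  72  71  70  70  73  67  58  47  45  47  47  45  43  33  19  12  10  49  49  48  71  72  73  72  71  72  70
229  73  72  75  71  71  70  71  70  74  69  73  74  71  74  71  71  72  71  73  71  71  72  70  73  73  70  76  71  69  55  53  50  49  46  46  41  30  19  11  12  48  46  48  69  71  73  76  71  69  71
230  70  73  68  71  73  73  77  68  74  73  75  69  73  72  72  72  73  71  74  73  73  72  72  72  71  71  72  71  64  54  47  49  47  47  49  43  29  16  12  12  45  49  48  72  70  69  71  71  74  69
```

View pics/t1.png

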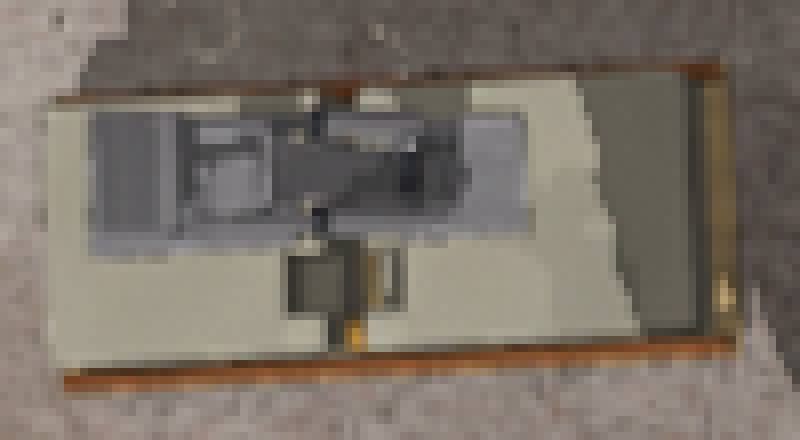

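View pics/s1.png

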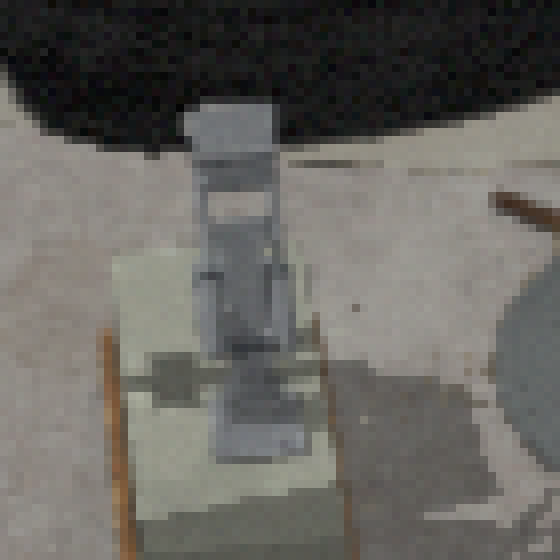

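Run:
```python
from h import *
im=imaging.get_image("top")
print("nose",onz(im,221.5,218,97),"to keeper",onz(im,227.5,218,97))
for u,v in((235.5,225),(239.5,225),(235.7,207),(239.5,207)): print(onz(im,u,v,72))
print("width",onz(im,222,214.5,97),onz(im,222,221.7,97))
```

```text
nose [459.83527707 229.98412375  97.        ] to keeper [460.12140387 215.8304521   97.        ]
[445.02345003 201.6911003   72.        ]
[445.21853867 192.02023702  72.        ]
[488.72349922 203.2943371   72.        ]
[488.91184414 194.05543863  72.        ]
width [468.13038614 229.23513294  97.        ] [451.13487299 228.35045238  97.        ]
```

Run:
```python
from h import *
im=imaging.get_image("side")
P=[]
for v in range(0,260,2):
  for u in range(230,460,2):
    if im["range_z"][v,u]>0: P.append(p3(im,u,v))
for n in("top",):
  t=imaging.get_image(n)
  for v in range(0,300,2):
    for u in range(0,300,2):
      if t["range_z"][v,u]>0: P.append(p3(t,u,v))
P=np.array(P)
print("max z grid; rows x, cols y"); ys=range(-50,750,50); print("     ",*['%4d'%y for y in ys])
for x in range(150,800,50):
  r=[]
  for y in ys:
    q=P[(abs(P[:,0]-x)<25)&(abs(P[:,1]-y)<25),2]; r.append('%4d'%q.max() if len(q) else '   .')
  print(x,'  ',*r)
```

```text
max z grid; rows x, cols y
       -50    0   50  100  150  200  250  300  350  400  450  500  550  600  650  700
150       .    .    . -792 -790 -894 -890 -891 -890 -890 -892 -891 -886 -889 -890 -885
200       .    .    . -895 -888 -889 -888 -891 -888 -889 -890 -896 -894 -897    . -892
250       .    .    . -895 -893 -895    .    .    .    .    2  304  482  406  308    7
300       .    1    3    4    5    4    7    5    6    4    7    8  475  472  347  212
350       5    5    5    5    6    8    6    5    6    5  214  221  217  216  210  217
400       7    5    4   73   78   76   76   74    7    7  219  217  212  212  210  211
450       5    4    5   80  116  162  170   74    6  113  215  210  211  212  212  212
500       5    5    5   76  112  146  158   75    6  113  212  215  212  211  212  210
550       5    4    5  105  106  107    6    8    6    6  210  212  212  210  211  209
600      10    8  104  107  108  108  106   63   11   12  207  216  211  208  219  221
650      14   12  106  107  109  109  107    5   11    8  112  212  216  214  222  223
700      11   79  108  108  109  108  108    6   15   15   13   10  109  167   19   21
750      59  107    4  107  107  106  106   49   11   15   16  231  239  239  238  241
```

>>> drive_tool:
  deltas: "0 0 -0.04 0 0; -0.03 -0.023 -0.04 6 0; -0.06 -0.046 -0.04 12 0; -0.09 -0.068 -0.04 18 0; -0.12 -0.091 -0.04 24 0; -0.15 -0.114 -0.04 30 0; -0.18 -0.137 -0.04 36 0; -0.21 -0.159 -0.04 42 0; -0.24 -0.182 -0.04 48 0; -0.27 -0.205 -0.04 54 0; -0.30 -0.228 -0.04 60 0; -0.328 -0.249 -0.04 62.7 0"

```text
clock: 3.0
eef_pos: [459.8, 238.7, 271.5]
tool_rot: [3.141, -0.0, 1.641]
force: [0.8, -0.3, -0.1]
width: -0.2
```

```bash
cat >> h.py <<'E'
m=np.array([-0.073,0.9973]);n_=np.array([0.9973,0.073]);P0=np.array([464.6,168.0])
def st():
    s=ctrl.read_state();p=s["eef_pos"];d=p[:2]-P0
    print("t %.2f TCP"%s["clock"],np.round(p,1),"s %.1f n %.1f h %.1f"%(d@m,d@n_,p[2]),"rot",np.round(s["tool_rot"],3),"F",np.round(s["force"],1),"w",round(s["width"],1)); return s
E
python3 - <<'E'
from h import *
st()
im=imaging.get_image("side");b=im["color"][60:220,220:400]; cv2.imwrite("pics/s2.png",cv2.cvtColor(cv2.resize(b,None,fx=4,fy=3.75,interpolation=cv2.INTER_CUBIC),cv2.COLOR_RGB2BGR))
E
```

```text
t 3.00 TCP [459.8 238.7 271.5] s 70.9 n 0.3 h 271.5 rot [ 3.141 -0.     1.641] F [ 0.8 -0.3 -0.1] w -0.2
```

View pics/s2.png

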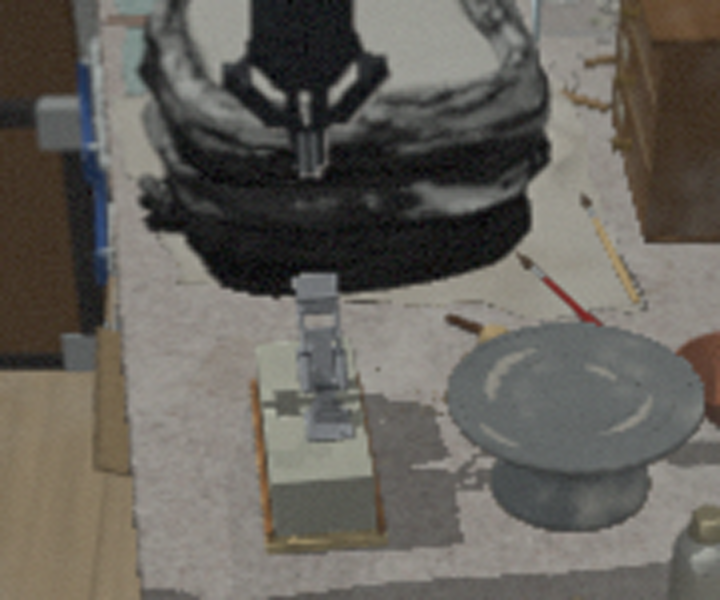

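Run:
```python
import numpy as np
e=lambda a:np.array([np.cos(a),np.sin(a)])
pin=np.array([4,105.6])
for d in range(41,-23,-6):
    f=np.radians(d);t=f+.22
    bar=pin+67*e(f);end=bar+30.5*e(t)+1.5*e(t+np.pi/2);rt=bar+13*e(t)+10*e(t+np.pi/2)
    c=rt[0]+13; c=max(c,min(end[0],200)) if d>20 else c
    ss=np.linspace(13,30.5,30);pts=np.array([bar+x*e(t)+1.5*e(t+np.pi/2) for x in ss]);k=pts[(pts[:,0]>c-11)&(pts[:,0]<c+11)]
    print(d,"bar",bar.round(1),"end",end.round(1),"ridge",rt.round(1),"c",round(c,1),"h",k[:,1].max().round(1) if len(k) else None)
```

```text
41 bar [ 54.6 149.6] end [ 71.5 175. ] ridge [ 54.2 166. ] c 71.5 h 175.0
35 bar [ 58.9 144. ] end [ 78.3 167.6] ridge [ 60.3 160.4] c 78.3 h 167.6
29 bar [ 62.6 138.1] end [ 84.4 159.5] ridge [ 65.7 154.2] c 84.4 h 159.5
23 bar [ 65.7 131.8] end [ 89.6 150.8] ridge [ 70.4 147.5] c 89.6 h 150.8
17 bar [ 68.1 125.2] end [ 93.8 141.6] ridge [ 74.4 140.3] c 87.4 h 141.6
11 bar [ 69.8 118.4] end [ 97.1 132. ] ridge [ 77.7 132.8] c 90.7 h 132.0
5 bar [ 70.7 111.4] end [ 99.4 122.1] ridge [ 80.1 124.9] c 93.1 h 122.1
-1 bar [ 71.  104.4] end [100.6 112. ] ridge [ 81.7 116.8] c 94.7 h 112.0
-7 bar [70.5 97.4] end [100.7 101.9] ridge [ 82.5 108.7] c 95.5 h 101.9
-13 bar [69.3 90.5] end [99.8 91.8] ridge [ 82.4 100.4] c 95.4 h 91.9
-19 bar [67.3 83.8] end [97.8 81.9] ridge [81.4 92.3] c 94.4 h 83.5
```

>>> drive_tool:
  deltas: "0.001 0 0.04 0 0; 0.002 0 0.085 0 0; 0.002 0 0.09 0 0; 0.002 0 0.09 0 0"

```text
clock: 3.55
eef_pos: [459.6, 242.1, 182.1]
tool_rot: [3.141, -0.0, 1.644]
force: [0.4, -0.0, 0.4]
width: -0.1
```

>>> drive_tool:
  deltas: "0.001 0 0.0065 0 0; 0.005 0 0.0145 0 0; 0.010 0 0.0225 0 0; 0.014 0 0.0315 0 0; 0.015 0 0.0405 0 0; 0.017 0 0.050 0 0; 0.019 0 0.060 0 0; 0.021 0 0.070 0 0; 0.021 0 0.070 0 0"

```text
clock: 4.68
eef_pos: [456.9, 262.6, 110.4]
tool_rot: [-3.14, 0.001, 1.644]
force: [-0.8, 0.4, 0.1]
width: 0.3
```

```bash
cat >> h.py <<'E'
def crop(im,name,u0,u1,v0,v1,f):
    b=im["color"][v0:v1,u0:u1]; cv2.imwrite("pics/"+name+".png",cv2.cvtColor(cv2.resize(b,None,fx=f,fy=f,interpolation=cv2.INTER_CUBIC),cv2.COLOR_RGB2BGR))
E
python3 - <<'E'
from h import *
st()
crop(imaging.get_image("side"),"s3",260,340,110,190,7)
crop(imaging.get_image("top"),"t3",185,285,190,250,7)
E
```

```text
t 4.67 TCP [456.9 262.6 110.4] s 94.9 n -0.8 h 110.4 rot [-3.140e+00  1.000e-03  1.644e+00] F [-0.8  0.4  0.1] w 0.3
```

View pics/s3.png

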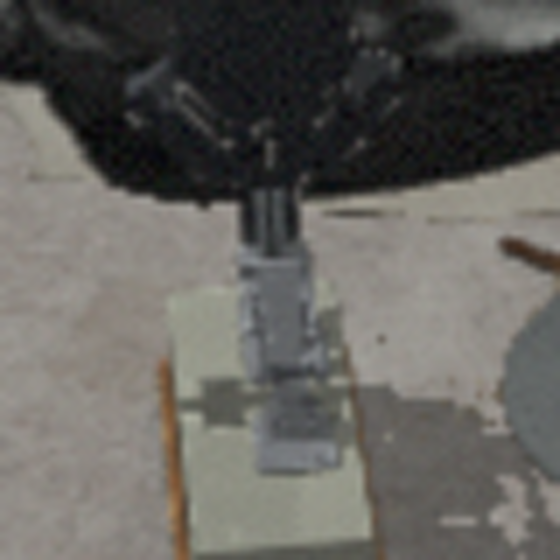

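View pics/t3.png

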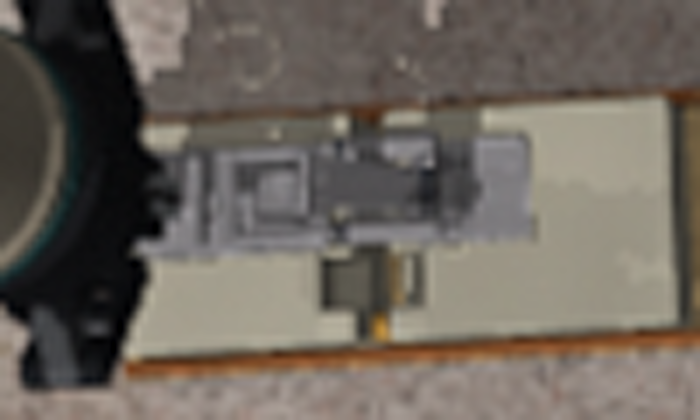

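>>> drive_tool:
  deltas: "0.0005 0 0.006 0 0; 0.0005 0 0.012 0 0; 0.0005 0 0.017 0 0; 0 0 0.020 0 0; 0 0 0.020 0 0"

```text
clock: 5.4
eef_pos: [457.3, 262.7, 91.0]
tool_rot: [-3.141, 0.0, 1.643]
force: [0.1, 0.0, 0.4]
width: 0.1
```

Run:
```python
from h import *
st()
im=imaging.get_image("top")
for t in("lever_tip","crossbar","thumb_tab","hook_seat"):
    print(t,[(np.round(k["point"],1).tolist(),round(k["score"],2)) for k in models.landmark_of(im,t)[:2]])
for v in range(209,226):
    print(v,' '.join('%3d'%p3(im,u,v)[2] for u in range(200,246)))
crop(im,"t4",185,285,190,250,7)
```

```text
t 5.40 TCP [457.3 262.7  91. ] s 95.0 n -0.4 h 91.0 rot [-3.141  0.     1.643] F [0.1 0.  0.4] w 0.1
lever_tip [([227.4, 218.5], 0.75)]
crossbar [([219.0, 222.2], 0.64)]
thumb_tab [([209.2, 216.6], 0.76), ([337.6, 148.6], 0.5)]
hook_seat [([223.7, 217.8], 0.94)]
209 264 263 263 262 251 243 234 228  69  70  72  70  71  74  74  71  72  75  74  70  74  73  73  73  70  71  71  73  75  72  73  71  72  70  70  69  59  45  47  45 105 107 104 108 109 111
210 282 264 264 260 254 246 236 233  69  69  71  68  72  72  71  73  73  73  74  72  71  72  70  70  70  72  76  72  72  71  73  72  72  73 102 103 103 109 107 106 108 110 108 109 108 109
211 282 263 265 261 250 243 238 234 225  70  74  75  73  72  74  73  76  74  74  72  73  74  73  69  74  71  91  96  99  96  97  99 102 104 107 104 106 103 106 108 106 106 106 109 108 109
212 281 263 264 260 253 249 240 235 229  91  88  89  91  91  95  97  90  91  92  92  90  95  94  92  96  96 1034  96 146 142 138 135  99 101 106 107 102 107 104 105 107 108 107 105 109 109
213 280 266 263 261 253 249 241 235 226 111 104  89  90  91 101  99  91  92  93  90 
[... 1665 characters left out ...]
91  92  99  99  97  92  93  92  93  90  81  84  83  81  80  81  76  74  77  77  73  70 102 105 105 103 104 105 107 108 110 109 110 111
223 264 257 251 247 241 234 228 165 140 130 106  99  89  91  99 100  94  89  90  93  94  90  74  91  90  94  96  94  97 1034  96  98  99 101 102 105 104 104 104 108 107 107 104 108 110 108
224 261 254 245 242 238 230 224 164 156 113 105  93  88  90 100 102  96  91  91  91  95  94  90  96  95  93  94  95  96  97  99  98 101  99 103 103 1034 104 103 103 106 107 108 108 107 110
225 255 251 246 240 231 225 139  74  90  90  90  88  92  90 100  98  97  90  93  90  92  93  93  93  91  74  75  76  77  74  75  77  71  71  99 101  99  52  39  29  71  70  71  72  73  72
```

View pics/t4.png

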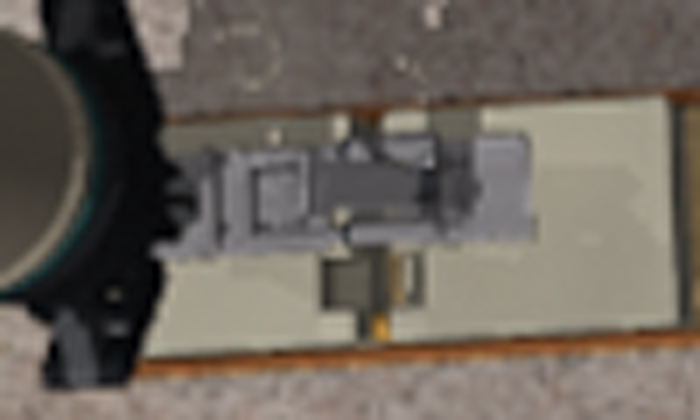

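>>> drive_tool:
  deltas: "0 0 0.0015 0 0; -0.0005 0 0.003 0 0; -0.0005 0 0.0045 0 0; -0.0005 0 0.0045 0 0"

```text
clock: 6.15
eef_pos: [457.4, 262.3, 86.7]
tool_rot: [-3.141, 0.0, 1.643]
force: [0.7, -0.7, -0.2]
width: -0.1
```

>>> drive_tool:
  deltas: "0 0 0.001 0 0; 0 0 0.002 0 0; 0 0 0.002 0 0"

```text
clock: 6.52
eef_pos: [457.6, 262.3, 85.6]
tool_rot: [3.141, -0.001, 1.643]
force: [-2.6, -0.6, 8.7]
width: 0.0
```

>>> drive_tool:
  deltas: "-0.002 0 -0.0005 0 0; -0.004 0 -0.0005 0 0; -0.006 0 -0.0005 0 0; -0.008 0 -0.0005 0 0; -0.008 0 -0.0005 0 0"

```text
clock: 7.15
eef_pos: [458.3, 258.2, 85.9]
tool_rot: [3.14, -0.005, 1.646]
force: [-1.5, 9.2, 3.2]
width: -0.1
```

Run:
```python
from h import *
st()
im=imaging.get_image("top")
for v in range(209,226,2):
    print(v,' '.join('%3d'%p3(im,u,v)[2] for u in range(205,246)))
crop(im,"t5",185,285,190,250,7)
```

```text
t 7.15 TCP [458.3 258.2  85.9] s 90.4 n 0.3 h 85.9 rot [ 3.14  -0.005  1.646] F [-1.5  9.2  3.2] w -0.1
209 259 255 250 241 234 226  75  69  71  71  71  73  70  72  70  70  73  73  72  71  68  73  72  74  73  74  72  75  74  74  72  57  48  45  42  71 101 104 104 106 109
211 259 259 251 242 238 1034 221  73  75  72  74  72  74  73  73  73  72  70  70  72  69  74  71  91  95  94  93  98 100  98 101 104 102 104 106 105 107 106 108 113 110
213 258 258 251 244 238 233 224 103  86  84  95  99  93  88  86  86  91  88  90  92  92  89  89  90  76 147 145 142 139 134 129 130 1034 123 119 117 111 106  74 109 110
215 256 261 252 244 238 232 224 107  95  86  97  96  93  85  87  90  88  95  97  96 102  99  98  82  75 148 145 144 142 135 131 127 125 123 119 115 112 105 106 101  97
217 259 258 253 243 236 228 222 118 111 103  95  93  92  84  87  90  89 100  94  98  98 100  97  84  76 144 145 141 137 138 132 128 127 123 119 116 113 108 106 102  97
219 258 254 245 241 232 228 220 119 111 103  94  94  91  87  88  87  88  96  97  98  95 100  97  85  77 147 148 144 140 137 133 130 127 120 116 116 112 106 105 102  96
221 256 250 244 237 230 225 132 131 112 101  93  95  94  88  86  88  85  96  97  98  98  96  99  84  76  75  75  69  70  70  69  63  52  40  28 105 104 103 105 106 107
223 250 244 236 232 224 156 133 104  97  84  85  96  95  89  86  88  93  89  74  72  90  91  93  91  94  92  96  97 100 100 102 100 103 103 105 103 105 104 107 108 108
225 242 235 230 222 132  83  84  82  87  84  87  96  93  87  85  85  88  85  88  87  88  77  75  74  75  74  75  73  71  71  71  98  51  38  27  70  75  73  75  73  72
```

View pics/t5.png

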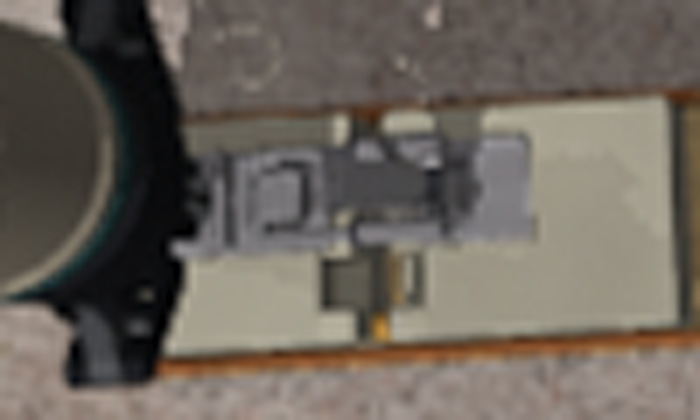

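>>> drive_tool:
  deltas: "-0.001 0 0 0 0; -0.002 0 0 0 0; -0.003 0 0 0 0; -0.003 0 0 0 0"

```text
clock: 7.7
eef_pos: [458.5, 255.4, 85.8]
tool_rot: [3.14, -0.005, 1.646]
force: [-2.1, 8.6, 4.3]
width: -0.1
```

Run:
```python
from h import *
st()
im=imaging.get_image("top")
for v in range(211,228,2):
    print(v,' '.join('%3d'%p3(im,u,v)[2] for u in range(205,246)))
```

```text
t 7.70 TCP [458.5 255.4  85.8] s 87.6 n 0.3 h 85.8 rot [ 3.14  -0.005  1.646] F [-2.1  8.6  4.3] w -0.1
211 278 257 259 254 247 241 232 226  72  73  72  71  69  73  72  69  73  77  67  74  71  72  73  92  93  93  95  95  99 147 148 142 104 104 103 105 104 108 108 107 109
213 276 260 259 258 250 241 233 228 219  97  83  88  95  93  84  86  88 1034  89  90  88  90  92  89  75  74  79  73  72 151 146 140 137 133 128 127 116 115 111 105  77
215 276 259 262 254 248 241 233 229 218  98  86  85  97  95  87  85  87  97  96  96  98  99  99  81  77  75  74  73  73 150 148 140 139 134 128 125 118 113 111 106 100
217 258 259 260 251 246 239 232 224 217 112 103  98  94  92  86  87  87  98  96 100  97  98 102  86  76  71  76  70  74 152 146 142 138 138 133 122 121 117 110 106 101
219 260 260 258 249 242 237 229 223 122 112 100  96  97  94  87  86  87  97  97  97  96 100  97  85  76  74  77  74  71 151 150 143 137 136 128 122 121 118 111 105  99
221 260 257 253 245 238 233 228 218 133 110 106  96  94  94  86  86  87  95  96  97  96  96 100  85  76  74  76  71  75  74  72  61  53  38  29  98 101 104 104 105 106
223 255 250 247 241 231 223 220 152 108 100  86  86  94  95  90  87  87  90  88  87  91  89  87  94  95  92  97  97  98  99  98 104 105 101 104 103 108 108 104 107 109
225 252 244 235 233 226 216  86  85  82  84  85  87  93  96  89  86  87  86  88  87  88  86  77  76  71  74  75  70  73  77  72  62 100  41  26  69  74  73  71  73  73
227 239 232 227 221 143 142 142 137  73  74  72  70  71  70  69  71  71  71  73  74  73  71  75  72  75  73  63  55  52  47  45  49  48  39  25  16   9  13  46  49  69
```

>>> drive_tool:
  deltas: "-0.001 0 0 0 0; -0.002 0 0 0 0; -0.003 0 0 0 0; -0.003 0 0 0 0"

```text
clock: 8.25
eef_pos: [458.6, 253.8, 85.9]
tool_rot: [3.139, -0.007, 1.647]
force: [-2.4, 12.0, 4.4]
width: -0.2
```

Run:
```python
from h import *
st()
im=imaging.get_image("top")
for v in range(215,228,2):
    print(v,' '.join('%3d'%p3(im,u,v)[2] for u in range(205,246)))
```

```text
t 8.25 TCP [458.6 253.8  85.9] s 86.0 n 0.3 h 85.9 rot [ 3.139 -0.007  1.647] F [-2.4 12.   4.4] w -0.2
215 283 275 259 258 255 251 239 232 226 219  93  87  96  96  93  87  88  97  96  97  97  98  98  84  76  75  74  74  72  74  73 151 151 143 139 132 128 121 115 112 102
217 280 258 258 258 253 247 235 230 222 118 110 101  95  94  92  86  88  96  93  98  96  97 100  83  76  75  73  70  71  75  72 153 151 146 139 131 129 123 114 112 104
219 279 259 262 258 250 242 235 229 220 124 110 102  95  94  91  86  89  96  97  97  98 102 100  86  78  76  74  71  71  72  71 151 149 146 139 138 128 123 117 110 106
221 262 259 258 254 245 237 231 225 133 126 106 105  93  96  96  86  87  95  95  97  99 101  99  84  75  74  74  72  69  71  69  61  52  41  29 100 101 101 102 107 105
223 258 260 251 243 237 230 222 219 133 105  95  86  94  96  90  88  87  90  90  90  75  87  92  90  92  92  96 1034  97  97  99 100 100 103 101 107 107 105 104 106 109
225 254 249 243 1034 230 224 133  83  87  87  86  86  87  96  94  88  88  86  86  87  87  90  73  75  75  74  77  70  75  75  73  63  51  99  30  70  74  70  71  69  73
227 244 239 230 225 219 139 141 141 137  71  71  73  73  73  71  74  69  73  76  70  72  70  73  71  73  71  63  55  50  46  49  48  47  37  27  13  13  10  47  48  68
```

>>> drive_tool:
  deltas: "-0.001 0 0 0 0; -0.002 0 0 0 0; -0.003 0 0 0 0; -0.003 0 0 0 0"

```text
clock: 8.8
eef_pos: [458.8, 251.7, 86.1]
tool_rot: [3.139, -0.008, 1.648]
force: [-2.2, 14.3, 3.6]
width: -0.1
```

Run:
```python
from h import *
st()
im=imaging.get_image("top")
for v in range(215,228,2):
    print(v,' '.join('%3d'%p3(im,u,v)[2] for u in range(205,246)))
```

```text
t 8.80 TCP [458.8 251.7  86.1] s 83.9 n 0.4 h 86.1 rot [ 3.139 -0.008  1.648] F [-2.2 14.3  3.6] w -0.1
215 290 282 276 259 258 256 248 243 235 228 218  93  87  95  97  95  87  88  96  95  98 100  98  97  82  78  73  76  74  73  71  71  57  45 156 151 146 134 129 119 109
217 281 281 277 259 259 254 250 240 234 225 218 110 102  96  96  91 1034  94  93  97  98 100  97 100  84  71  73  75  74  72  73  71  60  47 153 155 142 136 124 121 111
219 282 277 257 259 256 250 244 238 231 220 120 107 102  95  96  91  88  86  97  98  97  98  98  98  86  76  76  75  73  72  73  71  58  47 156 152 148 136 127 1034 115
221 279 258 260 257 251 247 237 233 224 132 129 105 100  94  94  90  85  87  94  99  97 102  99 101  85  75  75  77  70  69  71  75  59  52 102  72  98 102 103 102 105
223 259 259 258 251 245 240 233 226 220 131 103  98  88  94  96  94  88  85  88  89  88  86  90  90  92  90  94  91  96  95  95  98  97 101  97 104 104 101 105 103 106
225 261 255 249 241 236 230 225 130  83  85  85  86  85  92  96  94  84  87  86  87  85  89  75  76  75  75  78  77  71  71  71  70  59  52 100  72  75  71  70  72  69
227 254 247 239 233 225 218 142 142 139 131  70  73  70  75  71  70  71  73  70  72  71  71  72  68  71  72  72  62  53  47  48  44  45  48  36  22  12  15  49  44  68
```

>>> drive_tool:
  deltas: "0.004 0 0 0 0; 0.008 0 -0.0005 0 0; 0.010 0 -0.001 0 0; 0.012 0 -0.006 0 0; 0.012 0 -0.03 0 0; 0.012 0 -0.07 0 0; 0.012 0 -0.11 0 0; 0.012 0 -0.11 0 0"

```text
clock: 9.85
eef_pos: [459.6, 258.2, 198.1]
tool_rot: [3.136, -0.003, 1.643]
force: [-0.1, -1.2, -0.1]
width: 0.1
```

Run:
```python
from h import *
st()
im=imaging.get_image("top")
c=cloud(im,200,290,200,235);k=c[c[:,2]>82]
d=(k[:,:2]-P0);S=d@m;N=d@n_
for s in range(-40,100,4):
    q=(S>=s)&(S<s+4)&(abs(N)<18)&(k[:,2]<190)
    if q.any(): print(s,q.sum(),np.round(np.percentile(k[q,2],[0,50,100])),np.round([N[q].min(),N[q].max()]))
crop(im,"t6",185,285,190,250,7)
crop(imaging.get_image("side"),"s6",260,340,110,190,7)
```

```text
t 9.85 TCP [459.6 258.2 198.1] s 90.3 n 1.6 h 198.1 rot [ 3.136e+00 -3.000e-03  1.643e+00] F [-0.1 -1.2 -0.1] w 0.1
-12 9 [101. 107. 113.] [-16.  17.]
-8 30 [ 86. 109. 112.] [-16.  17.]
-4 14 [100. 109. 114.] [-16.  17.]
0 38 [ 90. 104. 115.] [-18.  17.]
4 56 [102. 129. 153.] [-18.  18.]
8 21 [103. 109. 156.] [-17.  18.]
12 9 [100. 103. 105.] [-17.  16.]
16 6 [100. 103. 105.] [-17.  16.]
20 10 [ 99. 101. 103.] [-17.  16.]
24 6 [ 97.  99. 101.] [-16.  15.]
28 6 [96. 97. 98.] [-16.  15.]
32 7 [94. 96. 98.] [-16.  15.]
36 6 [93. 95. 98.] [-16.  15.]
40 7 [93. 94. 96.] [-15.  15.]
44 20 [ 83.  92. 103.] [-15.  16.]
48 20 [ 87.  98. 103.] [-15.  14.]
52 17 [ 82.  92. 100.] [-17.  14.]
56 26 [ 86.  95. 100.] [-17.  14.]
60 20 [84. 87. 96.] [-16.  15.]
64 29 [84. 90. 99.] [-16.  15.]
68 27 [93. 95. 98.] [-16.  15.]
72 14 [86. 87. 90.] [-16.  15.]
76 20 [84. 87. 89.] [-15.  16.]
80 23 [83. 86. 89.] [-17.  16.]
84 28 [84. 86. 88.] [-17.  16.]
88 8 [82. 85. 85.] [-15.   7.]
92 11 [82. 85. 87.] [-7.  7.]
96 7 [82. 84. 86.] [-9.  7.]
```

View pics/t6.png

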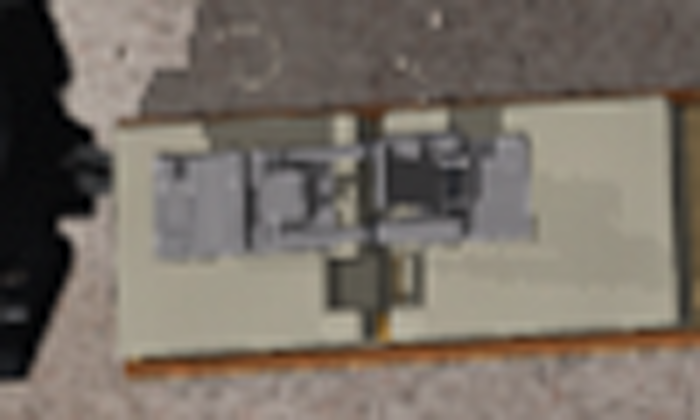

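View pics/s6.png

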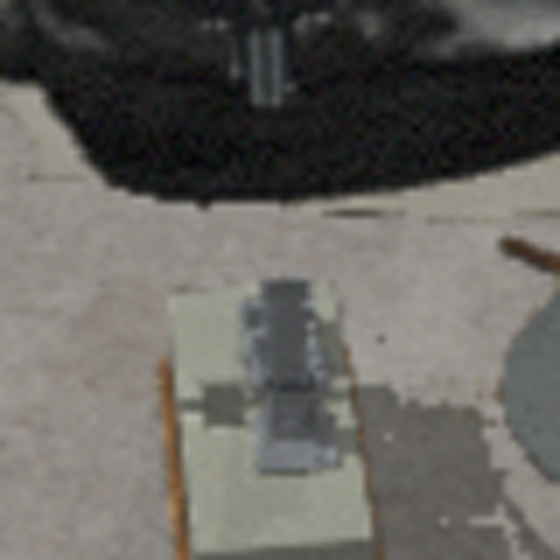

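>>> drive_tool:
  deltas: "-0.028 0 0 0 0; -0.056 -0.001 0 0 0; -0.056 -0.001 0.03 0 0; -0.056 -0.001 0.06 0 0; -0.056 -0.001 0.06 0 0"

```text
clock: 10.58
eef_pos: [458.4, 200.3, 132.6]
tool_rot: [-3.135, 0.003, 1.643]
force: [-0.4, -0.1, 0.6]
width: -0.2
```

Run:
```python
from h import *
st()
e=lambda a:np.array([np.cos(a),np.sin(a)])
# finger bottom inner corner contact path: handle upper(+s) face offset 5.5 from pivot axis line
for th in np.arange(1.7,-.01,-.1):
    d=np.array([-np.cos(th),np.sin(th)]); nn=np.array([np.sin(th),np.cos(th)])
    p=60*d+5.5*nn+[0,86]; q=68*d+5.5*nn+[0,86]
    print(round(th,2),"r60 face",p.round(1),"end",q.round(1))
```

```text
t 10.57 TCP [458.4 200.3 132.6] s 32.6 n -3.8 h 132.6 rot [-3.135e+00  3.000e-03  1.643e+00] F [-0.4 -0.1  0.6] w -0.2
1.7 r60 face [ 13.2 144.8] end [ 14.2 152.7]
1.6 r60 face [  7.2 145.8] end [  7.5 153.8]
1.5 r60 face [  1.2 146.2] end [  0.7 154.2]
1.4 r60 face [ -4.8 146.1] end [ -6.1 153.9]
1.3 r60 face [-10.8 145.3] end [-12.9 153. ]
1.2 r60 face [-16.6 143.9] end [-19.5 151.4]
1.1 r60 face [-22.3 142. ] end [-25.9 149.1]
1.0 r60 face [-27.8 139.5] end [-32.1 146.2]
0.9 r60 face [-33.  136.4] end [-38.  142.7]
0.8 r60 face [-37.9 132.9] end [-43.4 138.6]
0.7 r60 face [-42.3 128.9] end [-48.5 134. ]
0.6 r60 face [-46.4 124.4] end [-53.  128.9]
0.5 r60 face [-50.  119.6] end [-57.  123.4]
0.4 r60 face [-53.1 114.4] end [-60.5 117.5]
0.3 r60 face [-55.7 109. ] end [-63.3 111.3]
0.2 r60 face [-57.7 103.3] end [-65.6 104.9]
0.1 r60 face [-59.2  97.5] end [-67.1  98.3]
-0.0 r60 face [-60.   91.5] end [-68.   91.5]
```

>>> drive_tool:
  deltas: "-0.010 0.003 -0.003 0 0; -0.020 0.003 -0.004 0 0; -0.028 0.003 -0.004 0 0; -0.036 0.003 -0.004 0 0; -0.043 0.003 -0.004 0 0; -0.049 0.003 -0.004 0 0; -0.049 0.003 -0.004 0 0"

```text
clock: 11.45
eef_pos: [467.5, 151.5, 139.3]
tool_rot: [-3.141, 0.001, 1.642]
force: [0.9, -0.9, -0.1]
width: 0.0
```

Run:
```python
from h import *
st()
crop(imaging.get_image("side"),"s7",260,340,110,190,7)
crop(imaging.get_image("top"),"t7",185,285,190,250,7)
```

```text
t 11.45 TCP [467.5 151.5 139.3] s -16.7 n 1.6 h 139.3 rot [-3.141e+00  1.000e-03  1.642e+00] F [ 0.9 -0.9 -0.1] w 0.0
```

View pics/s7.png

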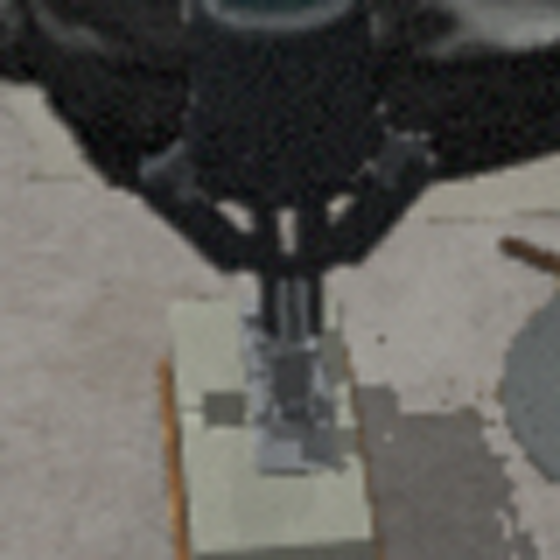

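View pics/t7.png

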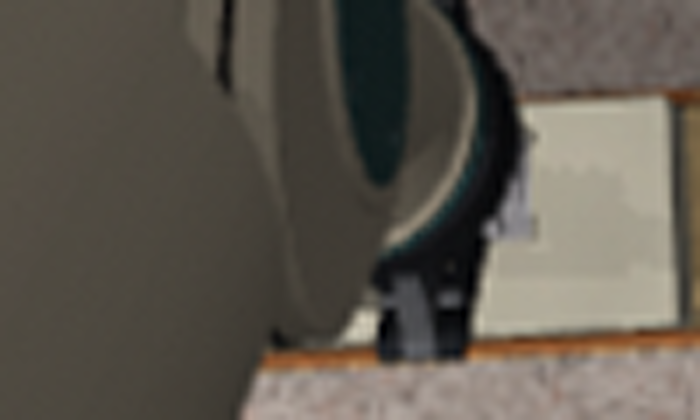

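>>> drive_tool:
  deltas: "-0.0055 0 0.003 0 0; -0.0105 0 0.0065 0 0; -0.015 0 0.0105 0 0; -0.019 0 0.015 0 0; -0.019 0 0.015 0 0"

```text
clock: 12.18
eef_pos: [468.7, 133.0, 123.8]
tool_rot: [-3.141, 0.001, 1.642]
force: [-0.5, 0.5, 0.1]
width: -0.1
```

Run:
```python
from h import *
st()
crop(imaging.get_image("side"),"s8",260,340,110,190,7)
```

```text
t 12.18 TCP [468.7 133.  123.8] s -35.2 n 1.5 h 123.8 rot [-3.141e+00  1.000e-03  1.642e+00] F [-0.5  0.5  0.1] w -0.1
```

View pics/s8.png

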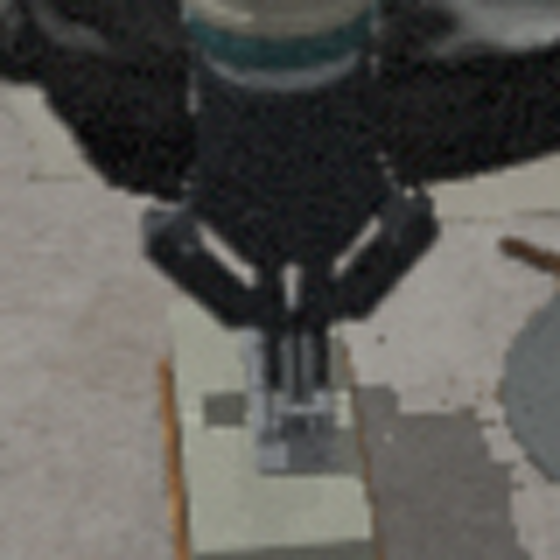

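>>> drive_tool:
  deltas: "0.002 0 -0.03 0 0; 0.03 0 -0.07 0 0; 0.06 0 -0.09 0 0; 0.10 0 -0.09 0 0; 0.10 0 -0.09 0 0"

```text
clock: 12.85
eef_pos: [460.6, 237.4, 214.2]
tool_rot: [-3.141, -0.002, 1.65]
force: [-0.4, 0.4, -0.1]
width: 0.3
```

Run:
```python
from h import *
st()
for nm,b in(("top",(200,290,200,235)),("side",(270,335,120,200))):
    im=imaging.get_image(nm)
    c=cloud(im,*b);k=c[c[:,2]>80]
    d=(k[:,:2]-P0);S=d@m;N=d@n_
    print(nm)
    for s in range(-80,100,5):
        q=(S>=s)&(S<s+5)&(abs(N)<18)&(k[:,2]<180)
        if q.any(): print(s,q.sum(),np.round(np.percentile(k[q,2],[0,50,100])),np.round([N[q].min(),N[q].max()]))
    if nm=="top": crop(im,"t9",185,285,190,250,7)
    else: crop(im,"s9",260,340,110,190,7)
```

```text
t 12.85 TCP [460.6 237.4 214.2] s 69.5 n 1.1 h 214.2 rot [-3.141e+00 -2.000e-03  1.650e+00] F [-0.4  0.4 -0.1] w 0.3
top
-55 17 [125. 129. 131.] [-10.  10.]
-50 19 [124. 127. 129.] [-10.  10.]
-45 16 [120. 122. 127.] [-10.   8.]
-40 14 [116. 119. 121.] [-7.  7.]
-35 15 [110. 116. 119.] [-8.  8.]
-30 16 [109. 112. 116.] [-8.  8.]
-25 28 [ 90. 102. 112.] [-17.  17.]
-20 30 [ 90.  98. 109.] [-16.  17.]
-15 29 [ 91.  97. 103.] [-16.  17.]
-10 29 [ 91.  96. 101.] [-18.  18.]
-5 30 [89. 94. 97.] [-18.  16.]
0 29 [87. 92. 97.] [-17.  16.]
5 17 [91. 94. 96.] [-17.  16.]
10 11 [87. 93. 95.] [-17.  14.]
15 9 [91. 93. 96.] [-17.  14.]
20 8 [89. 93. 95.] [-16.  15.]
25 8 [88. 91. 94.] [-16.  15.]
30 8 [90. 93. 95.] [-16.  15.]
35 25 [ 81.  93. 101.] [-16.  16.]
40 24 [ 88.  96. 100.] [-15.  16.]
45 30 [ 89.  95. 100.] [-17.  16.]
50 24 [ 88.  92. 104.] [-17.  17.]
55 46 [ 88.  99. 104.] [-17.  17.]
60 20 [ 90.  95. 100.] [-17.  16.]
65 31 [90. 94. 97.] [-16.  15.]
70 30 [91. 95. 99.] [-16.  15.]
75 23 [92. 95. 97.] [-16.  15.]
80 7 [81. 83. 86.] [-8.  7.]
85 15 [81. 83. 85.] [-10.   7.]
90 1 [80. 80. 80.] [7. 7.]
side
-60 1 [129. 129. 129.] [-6. -6.]
-55 8 [125. 129. 129.] [-8. 10.]
-30 1 [93. 93. 93.] [8. 8.]
-25 16 [89. 93. 97.] [-17.  18.]
-20 13 [85. 95. 98.] [-17.  18.]
-15 7 [ 87.  95. 100.] [-16.  12.]
-10 4 [89. 95. 97.] [ 6. 16.]
-5 10 [ 82.  95. 100.] [-15.  16.]
0 7 [ 91.  98. 101.] [-15.  17.]
5 4 [88. 92. 94.] [-18.  17.]
10 3 [92. 93. 96.] [-14.  14.]
15 1 [95. 95. 95.] [-14. -14.]
20 2 [92. 93. 94.] [-14.  15.]
25 4 [91. 94. 97.] [12. 16.]
30 8 [ 84.  94. 102.] [-16.  16.]
35 18 [ 82.  91. 100.] [-6. 13.]
40 11 [ 82.  93. 100.] [-15.  17.]
45 14 [88. 92. 98.] [-15.  17.]
50 8 [ 81.  95. 104.] [-11.  15.]
55 22 [ 91.  96. 102.] [-14.  15.]
60 6 [ 90.  97. 100.] [-7. 15.]
65 3 [96. 97. 98.] [-10.  16.]
70 9 [94. 96. 99.] [-13.  16.]
75 8 [94. 96. 98.] [-16.   7.]
80 2 [91. 92. 92.] [ 4. 10.]
```

View pics/s9.png

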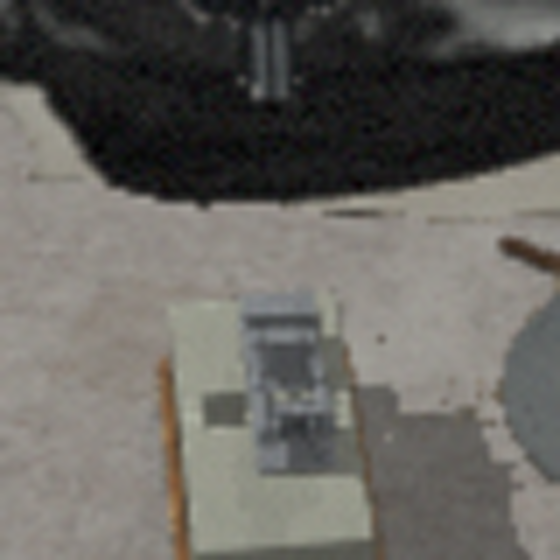

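View pics/t9.png

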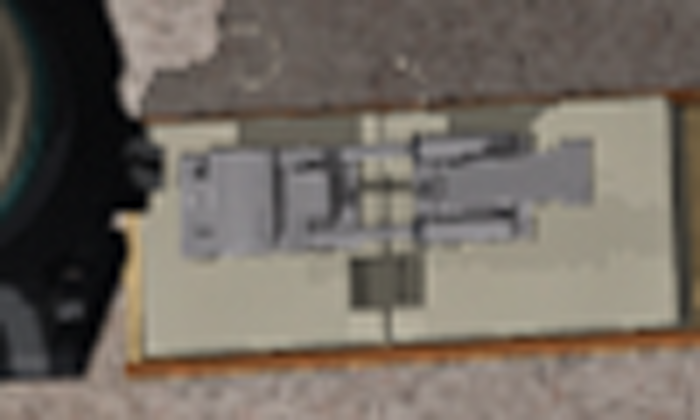

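>>> drive_tool:
  deltas: "-0.04 -0.001 0 0 0; -0.08 -0.001 0 0 0; -0.115 -0.001 0 0 0; -0.115 -0.001 0.03 0 0; -0.115 -0.001 0.06 0 0; -0.115 -0.001 0.075 0 0; -0.115 -0.001 0.075 0 0"

```text
clock: 13.82
eef_pos: [467.9, 117.0, 138.3]
tool_rot: [-3.138, 0.001, 1.641]
force: [0.1, 0.3, 0.7]
width: 0.3
```

```bash
python3 -c "
from h import *
st()"
```

```text
t 13.82 TCP [467.9 117.  138.3] s -51.1 n -0.5 h 138.3 rot [-3.138e+00  1.000e-03  1.641e+00] F [0.1 0.3 0.7] w 0.3
```

>>> drive_tool:
  deltas: "-0.001 0 0.007 0 0; -0.002 0 0.013 0 0; -0.003 0 0.019 0 0; -0.004 0 0.024 0 0; -0.004 0 0.024 0 0"

```text
clock: 14.45
eef_pos: [469.3, 114.8, 115.2]
tool_rot: [3.142, -0.0, 1.643]
force: [0.1, 1.0, 0.2]
width: 0.3
```

>>> drive_tool:
  deltas: "-0.001 0 0.006 0 0; -0.002 0 0.012 0 0; -0.003 0 0.018 0 0; -0.003 0 0.022 0 0; -0.003 0 0.0245 0 0; -0.003 0 0.0245 0 0"

```text
clock: 15.2
eef_pos: [469.3, 111.8, 91.5]
tool_rot: [-3.141, -0.001, 1.643]
force: [-2.4, 0.3, 9.8]
width: 0.3
```

>>> drive_tool:
  deltas: "0 0 -0.03 0 0; 0 0 -0.08 0 0; 0.06 0 -0.12 0 0; 0.12 0 -0.12 0 0; 0.18 0 -0.12 0 0; 0.18 0 -0.12 0 0"

```text
clock: 15.95
eef_pos: [454.2, 297.9, 210.2]
tool_rot: [-3.141, -0.003, 1.653]
force: [0.0, 0.2, 0.6]
width: -0.6
```

Run:
```python
from h import *
st()
for nm,b in(("top",(200,290,200,235)),):
    im=imaging.get_image(nm)
    c=cloud(im,*b);k=c[c[:,2]>80]
    d=(k[:,:2]-P0);S=d@m;N=d@n_
    for s in range(-80,100,5):
        q=(S>=s)&(S<s+5)&(abs(N)<18)&(k[:,2]<180)
        if q.any(): print(s,q.sum(),np.round(np.percentile(k[q,2],[0,50,100])),np.round([N[q].min(),N[q].max()]))
    crop(im,"t10",185,285,190,250,7)
im=imaging.get_image("side");crop(im,"s10",260,340,110,190,7)
for v in range(222,236): print(v,' '.join('%3d'%p3(imt,u,v)[2] for u in range(228,250))) if (imt:=globals().get('imt') or imaging.get_image("top")) else 0
```

```text
t 15.95 TCP [454.2 297.9 210.2] s 130.3 n -0.9 h 210.2 rot [-3.141e+00 -3.000e-03  1.653e+00] F [0.  0.2 0.6] w -0.6
-70 13 [89. 92. 94.] [-9. 10.]
-65 18 [90. 92. 96.] [-9. 10.]
-60 17 [90. 92. 94.] [-9. 10.]
-55 16 [88. 91. 94.] [-8.  8.]
-50 15 [90. 93. 95.] [-8.  6.]
-45 15 [89. 91. 95.] [-8.  7.]
-40 15 [87. 91. 96.] [-8.  7.]
-35 15 [88. 91. 96.] [-7.  7.]
-30 17 [89. 91. 94.] [-7.  7.]
-25 22 [80. 90. 94.] [-16.  13.]
-20 29 [82. 89. 95.] [-18.  16.]
-15 30 [82. 88. 94.] [-18.  16.]
-10 35 [82. 87. 94.] [-18.  16.]
-5 30 [83. 90. 93.] [-17.  16.]
0 30 [84. 88. 93.] [-17.  17.]
5 14 [82. 87. 91.] [-17.  17.]
10 8 [81. 85. 90.] [-16.  15.]
15 9 [84. 87. 89.] [-16.  15.]
20 9 [84. 88. 89.] [-16.  15.]
25 8 [88. 89. 91.] [-16.  15.]
30 10 [86. 88. 92.] [-16.  16.]
35 26 [ 81.  92. 101.] [-15.  16.]
40 23 [85. 94. 99.] [-15.  16.]
45 30 [88. 95. 99.] [-17.  16.]
50 38 [ 89.  94. 105.] [-17.  16.]
55 28 [ 91. 102. 106.] [-17.  16.]
60 28 [91. 96. 98.] [-17.  14.]
65 34 [ 96.  98. 101.] [-17.  14.]
70 33 [ 96.  99. 102.] [-16.  14.]
75 16 [ 97. 101. 104.] [-16.  15.]
80 7 [81. 84. 85
[... 662 characters left out ...]
 57  47  45  49  46  47  49  48  47  49  75  71  75  70
229  74  71  78  73  74  71  76  70  61  47  51  47  45  49  49  47  43  46  74  71  74  72
230  74  73  74  72  72  68  72  70  60  51  47  46  45  48  46  46  43  48  71  72  71  70
231  68  70  71  70  73  72  75  72  61  48  44  46  45  46 1034  47  46  48  71  74  70  72
232  69  72  73  71  73  73  70  69  58  50  49  48  50  50  45  47  48  44  74  77  73  70
233  73  71  71  75  71  72  73  75  60  51  44  50  43  47  44  48  46  46  74  70  74  73
234  72  72  72  71  71  77  75  73  71  72  67  73  68  72  69  71  72  69  75  72  75  73
235  71  72  74  70  70  74  73  72  73  72  70  71  69  69  73  73  73  73  72  73  74  70
```

View pics/t10.png

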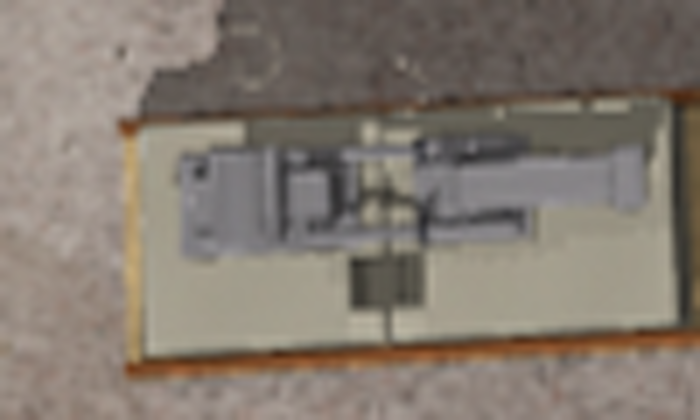

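View pics/s10.png

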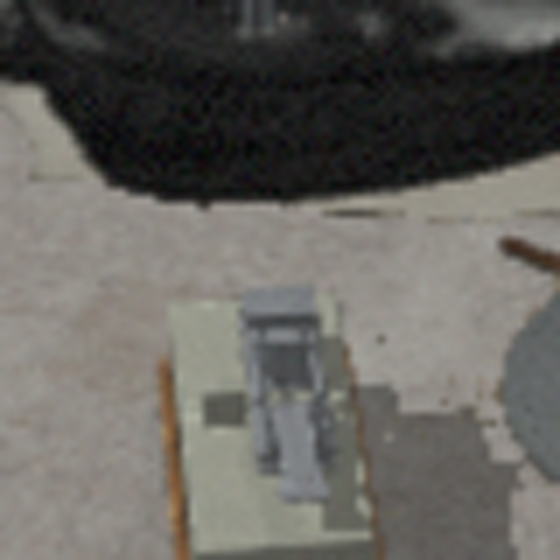

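>>> drive_tool:
  deltas: "0 0 -0.03 0 0; 0 0 -0.06 0 0; 0 0 -0.06 0 0; 0 0 -0.06 0 0"

```text
clock: 16.6
eef_pos: [456.3, 289.7, 270.3]
tool_rot: [-3.14, 0.001, 1.641]
force: [-0.3, 0.1, 0.6]
width: 0.0
```

Run:
```python
from h import *
st()
im=imaging.get_image("top"); s=imaging.get_image("side")
for t in("lever_tip","crossbar","hook_seat","thumb_tab"):
    a=models.landmark_of(im,t);b=models.landmark_of(s,t)
    if a and b:
        x,e=tri(im,a[0]["point"],s,b[0]["point"]);d=x[:2]-P0;print(t,"s %.1f h %.1f err %.1f"%(d@m,x[2],e),a[0]["score"],b[0]["score"])
c=cloud(im,255,290,205,232);d=(c[:,:2]-P0);q=(d@m>-68)&(d@m<-50)&(abs(d@n_)<8);print("tip h",c[q,2].mean())
save(im,"t11")
```

```text
t 16.60 TCP [456.3 289.7 270.3] s 121.9 n 0.6 h 270.3 rot [-3.140e+00  1.000e-03  1.641e+00] F [-0.3  0.1  0.6] w 0.0
lever_tip s 77.1 h -34.5 err 3.8 0.52 0.68
crossbar s 51.8 h 89.6 err 7.6 0.58 0.4
hook_seat s 46.2 h 99.6 err 3.2 0.92 0.51
thumb_tab s -23.3 h 162.8 err 0.9 0.73 0.52
tip h 90.00226704135925
```

View pics/t11.png

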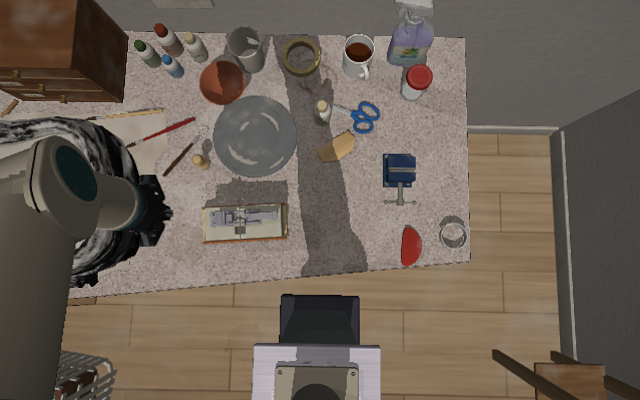

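```bash
python3 -c "
from h import *
print(ctrl.finish_job())"
```

```text
the job is handed in; nothing more can be done
None
```

The mould is shut: the loop's bar is under the hook, the halves are together and the lever lies flat. I handed it in at 16.6 s; no verdict was reported.

- **How:** I lowered the loop with the shut fingertips on the thumb tab, behind the ridge. I then dragged the bar back under the nose until the sliding half began to follow, lifted off, and swung the lever over to its stop.
- **Forces:** The readings at the end of each move peaked at about 9 N pressing down on the tab, 14 N dragging and 10 N on the shut lever. Forces between those readings were not recorded.
- **Last checks:**
  - The lever's upper face reads 90–92 mm above the worktop (91.5 expected when shut), and it stayed there with the gripper well clear and the force reading near zero.
  - The gap shows as only a thin line.
  - The tools look unmoved in the last top picture.
- **What disagreed or was not measured:**
  - The network's final points for the lever tip and thumb tab were clearly wrong, so I went by the depth images.
  - The bar and tab read about 3–4 mm higher than I worked out. That puts the bar close under the nose rather than on the floor.
  - The spring stretch was not measured directly; that the spring is holding the halves is inferred from the geometry.

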